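# Lock a bin bracket onto slotted uprights

## Task

Pick up the steel bin bracket and hang it on the pair of slotted uprights: hook its two claws into the two tall slots, then press it straight down until the spring catch snaps out over the top of its back plate, and let go so that it stays locked. The height the slots are set to is not exactly known, so feel for the slots and for the bottom, never push the bracket and uprights together with more than 45 N, and leave everything else on the bench where it is.

Things in the scene. Friction and masses are not known exactly. Their poses are not given: they have to be found in the camera images.
- bracket: Loose grey steel bracket, 0.24-0.38 kg, 125 mm long, 76 wide, 75 high, standing on its flat arm as it will hang. Origin: back (claw-side) surface of the back plate, mid-width, at the underside; +x is the way the claws point, z up. Back plate: x -4 to 0, y +-38, z 0 to 75 mm. Arm: to x -112, 50 wide, 5 thick, z 0 to 5, end lip 14 high.
- rib (a point): The bracket's grip place: centre of the upright rib on the arm's mid-line, at x -44, y 0, z 45 mm from the bracket's origin, near its centre of mass. Rib 14 mm thick in y, x -85 to -10, top at z 60, arm's top at z 5. Axes as the bracket.
- claws (a point): Midpoint between the claw tips, at x 14, y 0, z 47 mm from the bracket's origin. Two claws on the back at y -30 and +30, each 6 mm wide: neck x 0 to 14, z 52 to 58; its end (x 7 to 14) turns down to z 36, so 22 mm high where it enters a slot. Axes as the bracket.
- uprights: Fixed galvanized stand, foot 130 x 170 mm, about 165 mm high, two slotted strips side by side. Origin: on the table below the strips' front face (x = 0), midway between them; front looks to -x, +x goes into the strips, z up. Hung, the bracket's axes are parallel to these. The strips (slots, catch, seat) are clamped 15 mm below to 15 mm above nominal; reported poses do not show it.
- slots (a point): Nominal midpoint between the two slots, in the face, at z 135 mm (true: up to 15 mm off in height). Slots at y -30 and +30, 10 wide, 26 high, face 4 thick, 18 room behind. Nominally the claws enter with the bracket's underside at z 88 +-2 above the uprights' origin. If they miss, they butt with the bracket's origin at x -14; fully in, it is at x 0.
- seat (a point): Nominal mid-point of the sprung seat's top, at z 85.5 mm, x -6: a block 30 mm wide, 12 mm out of the face, under the back plate. It pushes the bracket up with 4 N, rising to 11 N at the bottom. Nominal underside heights going down: seat met 85.5, catch snaps 72.5, solid stop 70 (necks on slot bottoms). Not locked, the bracket is pushed up again and comes off.
- catch (a joint): How far the sprung catch is pushed in (m): 0 out, 0.006 flush with the face. A block 22 mm wide, 8 high between the strips, its underside nominally at z 147.5, 6 mm out of the face; 2 to 4 N pushes it in. The back plate pushes it in as the claws go in; it springs out over the plate's top edge once the bracket is down. Let go, the locked bracket rises against it (underside nominally 72.5).
- marble_cube: Bystander: green marble cube, 45 mm; origin centre of the underside; to be left alone.
- smalti: Bystander: amber glass chunk, 38 x 30 x 27 mm; origin centre of the underside; to be left alone.
- tweezer_case: Bystander: flat black plastic case, 135 x 26 x 16 mm; origin centre of the underside; to be left alone.
- nipper: Bystander: tile nipper with red handles lying flat, about 165 mm long; origin centre of the underside; to be left alone.
- jar: Bystander: closed glass jar, 64 mm across, 85 mm high; origin centre of the underside; to be left alone.
- tape: Bystander: cardboard tape roll, 80 mm across, 24 mm high; origin centre of the underside; to be left alone.
- bin_rim (a point): Bystander: middle of the front rim of the tin bin (160 x 120 x 100 mm), which leans forward about its base hinge from the low galvanized shelf on the robot's right; to be left alone, it moves only if knocked.
Mind the look-alikes: they are no part of the job. Leave any red look-alike of the uprights alone.

How it is judged:
On the way, in this order (a step that is already met when the one before it is completed fails the run):
1. the bracket is lifted off the bench (height (world z) of bracket above 0.05 m), for 0.1 s.
2. the claws are in the slots, the back plate against the uprights (x of bracket in the frame of uprights between -0.007 and 0.005 m and y of bracket in the frame of uprights between -0.006 and 0.006 m and z of bracket in the frame of uprights between 0.053 and 0.111 m), for 0.1 s.
At the end, for the whole second after the job is handed in: The bracket hangs at rest, locked below the catch and let go: its back plate within 5 mm of the uprights' face, within 6 mm of centred, underside 53 to 90 mm above the uprights' origin, the catch out (under 3 mm in) above the back plate, upright and square within 0.1 rad (x of bracket in the frame of uprights between -0.005 and 0.005 m and y of bracket in the frame of uprights between -0.006 and 0.006 m and z of bracket in the frame of uprights between 0.053 and 0.09 m and value of joint catch below 0.003 m and angle between bracket's own z axis and vertical below 0.1 rad and angle between the x axis of bracket and the x axis of uprights, either way round below 0.1 rad and linear speed of bracket below 0.01 m/s); the robot touches nothing.
It fails at once if the bracket and the uprights are pushed together with more than 45 N (contact force between bracket and uprights above 45 N).
It fails at once if one of the other things on the bench, or the tin bin's rim, is moved more than 30 mm (distance of any of marble_cube, smalti, tweezer_case, nipper, jar, tape, bin_rim from where it was at the start of the episode above 0.03 m).
It also fails if it takes over 64 s, if anything falls off the work surface, if the arm or the gripper's body presses on something with over 40 N, if the wrist force passes 120 N, or if a joint passes its speed limit or range.

## Robot

A 6-joint arm with a two-finger parallel gripper is mounted at the origin on the work surface. World frame = base frame: x ahead of the robot, y to its left, z up, the work surface at z = 0. Lengths are in m, angles in rad, forces in N, time in s.
With the tool pointing down it reaches from about 0.35 to 0.775 m from the base axis. Payload 7.3 kg.
Tool frame: the origin (TCP) lies on the centre line of the jaws, within the pads' length; the fingertips stand 17 mm ahead of it and the grasp point (between the pads) lies 2 mm behind it (robot.tcp_to_tips is the distance from the TCP to the fingertips, in m); z points along the fingers, y is the line along which they close (so a half turn about z gives the same grasp; the last joint's range is limited). The gripper opens to 92 mm and grips with 3 to 60 N. Pads are 19 mm wide; open, the fingers measure 130 mm over their backs; the gripper's body (75 mm by 190 mm) begins 47 mm behind the grasp point.
Start: joints at [1.202, 0.342, 1.524, -0, 1.275, -0.146], TCP at [0.116, 0.512, 0.244] pointing down, gripper open.
Joint ranges: [-2.53, 2.53], [-0.77, 2.02], [0.04, 2.7], [-1, 4.14], [0.28, 2.66], [-3.11, 3.11]. Speed limits (rad/s): [2.57, 2.57, 3.14, 3.14, 3.14, 3.14].

## Interface

Orientations are given as [roll, pitch, yaw] about the fixed x, y, z axes, in that order (R = Rz(yaw) Ry(pitch) Rx(roll)).
In Python, from cell import robot gives the robot as it stands. The module is installed in compiled form; this text tells all that it offers.
- The arm moves only by the tool carry_out, never from a script. Its argument "commands" is a list of rows, each a list of 3 entries, a list of its own where there are three numbers: the shift along the tool's x, y, z in m, then the turn about the tool's z in rad, then the opening, from 0 (shut) to 1 (fully open). In form: [[[dx, dy, dz], yaw, claw], ...]. A call has 1 to 20 rows; each row shifts and turns the commanded pose from where the row before left it, along the tool's axes as they then stand; what a row does not reach is not made up. A row lasts 1/8 s, in which the tool goes at most 62.5 mm and 10.7 degrees, less where a joint would pass 70% of its speed; a pose out of reach is approached as far as the arm can. A call is refused whole if a number of a shift passes 0.0625 or a number of a turn 0.188, either way. A call with a gripper value outside its range is refused whole. The fingers move at their own pace and stop on an object; "newtons" is the grip in N (left out, the last holds). Time passes only in rows, so rows that do not move let the fingers close. It gives the time, the measured TCP pose, the force, the opening and the grip force at its end, in the units of the state.
- robot.observe(): the state, without advancing time (a new reading comes with each control period).
- robot.read_camera(name): name is "scene" or "top" or "wrist"; returns a dict with "pixels" (384x512x3 uint8, red, green, blue), "fx", "fy", "cx", "cy" (pixels), "view" (4x4, takes a point from world to camera coordinates); the wrist camera has in their place "T_tool_cam" (4x4, takes a point from camera to tool coordinates, whose origin is the TCP and whose axes are the flange's). Camera axes: x right, y up, looking along -z (the intrinsics and any distortion apply to the point x, -y, -z); pixel columns grow to the right and rows downward; lengths in m; the calibration is good to about 2 mm. A picture is of the moment at which its call begins: read the wrist's pose just before it. There is no depth.
- robot.hand_in(): hands the job in; it is judged then, once.
Trained networks look in a picture, given as the dict that the camera call returned (one of the last four; its "shot" number tells which), for a name from the list of things; names that differ only in an ending like _2 or _b are one class to them, and where a whole thing is asked for, a point or a joint stands for the part that bears it (a point fixed in the world has none). Each returns a list of dicts, best first, with "p" (0 to 1); they miss things now and then, are a little off and sometimes report something else, mostly with a low value. They report only what shows in the picture. A call takes as long as a camera call. They do not tell look-alikes from the thing itself.
- robot.find_in(picture, name): "at" ([column, row] in pixels, amid what is visible of it).
- robot.tip_of(picture, name): "at" ([column, row] in pixels: a listed point, or the origin of a listed thing).
The state is a dict: "time": time; "qpos": joint angles; "qvel": joint speeds; "joint_efforts": joint torques, N m; "tool_pos": TCP position; "tool_rot": TCP orientation; "contact_force": force on the tool from outside, world axes, zero at the start; "torque": the same for the moment, N m; "opening": finger opening in m; "grip_force": force on a finger pad.
Only numpy, scipy, OpenCV 4.12 (cv2) and the standard library are available. Lean on these libraries where they do the work, as an engineer would, in place of code of your own. Each camera call takes 0.05 s, during which the arm holds its last target. There are 200 camera calls.

## Working session

There is one attempt and no reset: what is moved stays moved. The work goes in short steps, Python scripts to look and compute and a tool call to move; the robot and the scene stay as the last step left them, time stands still between calls to the robot, and variables do not carry over. Pictures are saved under pics/ and viewed, at most 10 in all, crops included, and the job is handed in when it is done.

Besides the shell and the picture viewer there is one more tool, called after "Call:" by a JSON object that holds its "fn" and its "kwargs", one argument or row to a line. carry_out: Moves the arm, as the interface text tells. Its arguments: {"type":"object","properties":{"commands":{"type":"array"},"newtons":{"type":"number"}},"required":["commands"]}

```bash
mkdir -p pics; cat > h.py <<'E'
import numpy as np, cv2, json
from cell import robot
from scipy.spatial.transform import Rotation as R
def view(c):
    if 'view' in c: return np.array(c['view'])
    s=c['state']; T=np.eye(4); T[:3,:3]=R.from_euler('xyz',s['tool_rot']).as_matrix(); T[:3,3]=s['tool_pos']
    return np.linalg.inv(T@np.array(c['T_tool_cam']))
def shot(n):
    s=robot.observe(); c=robot.read_camera(n); c['state']=s; return c
def proj(c,p):
    q=view(c)@np.append(p,1); return np.array([c['cx']+c['fx']*q[0]/-q[2], c['cy']-c['fy']*q[1]/-q[2]])
def ray(c,uv):
    V=np.linalg.inv(view(c)); d=V[:3,:3]@np.array([(uv[0]-c['cx'])/c['fx'],-(uv[1]-c['cy'])/c['fy'],-1]); return V[:3,3],d
def atz(c,uv,z):
    o,d=ray(c,uv); return o+d*(z-o[2])/d[2]
def save(c,n): cv2.imwrite('pics/'+n,cv2.cvtColor(c['pixels'],cv2.COLOR_RGB2BGR))
def pose(o,yaw,p): 
    return np.array(o)+R.from_euler('z',yaw).apply(p)
E
python3 - <<'E'
from h import *
ims=[]
for n in ['scene','top']:
    c=shot(n); save(c,n+'0.png'); print(n,[k for k in c], c['fx'],c['cx'],c['cy'],np.linalg.inv(view(c))[:3,3])
    for k in ['bracket','rib','claws','uprights','slots','seat','bin_rim']:
        z={'rib':.045,'claws':.047,'slots':.135,'seat':.0855}.get(k,0)
        for d in robot.tip_of(c,k)[:3]: print(' ',k,np.round(d['at'],1),round(d['p'],2),np.round(atz(c,d['at'],z),3))
s=robot.observe();print(s['tool_pos'],s['tool_rot'])
E
```

```text
scene ['pixels', 'fx', 'fy', 'cx', 'cy', 'view', 'shot', 'state'] 435.13803020181535 257.7605157441347 196.57059727101324 [1.11788258 0.59052916 1.04396058]
  bracket [253.  229.3] 0.92 [ 0.536 -0.053  0.   ]
  rib [266.8 165.3] 0.75 [ 0.334 -0.205  0.045]
  rib [236.6 212.3] 0.61 [ 0.553 -0.109  0.045]
  claws [253.5 218.2] 0.57 [ 0.531 -0.055  0.047]
  uprights [294.9 286.6] 0.94 [0.588 0.179 0.   ]
  uprights [412.8 300.2] 0.67 [0.381 0.425 0.   ]
  slots [295.6 260.9] 0.74 [0.6   0.181 0.135]
  slots [426.5 271. ] 0.73 [0.38  0.422 0.135]
  seat [422.3 281.1] 0.81 [0.375 0.423 0.086]
  seat [290.9 267.2] 0.6 [0.596 0.164 0.086]
  seat [296.3 260.7] 0.58 [0.57  0.159 0.086]
  bin_rim [180.2 109.3] 0.93 [ 0.328 -0.731  0.   ]
top ['pixels', 'fx', 'fy', 'cx', 'cy', 'view', 'shot', 'state'] 405.2251698776274 258.22158233870346 187.10309517640866 [ 0.35407237 -0.06106804  1.38967652]
  bracket [259.1 192.1] 0.56 [ 0.539 -0.061  0.   ]
  rib [267.2 182.7] 0.77 [ 0.565 -0.088  0.045]
  claws [250.1 192.1] 0.7 [ 0.533 -0.031  0.047]
  uprights [116.  243.7] 0.68 [0.363 0.425 0.   ]
  uprights [192.8 177.4] 0.56 [0.591 0.17  0.   ]
  slots [183.8 167.2] 0.89 [0.601 0.176 0.135]
  slots [101.5 238.4] 0.77 [0.378 0.424 0.135]
  seat [187.1 168.5] 0.97 [0.606 0.175 0.085]
  seat [105.7 237.5] 0.79 [0.382 0.429 0.085]
  bin_rim [395.4 193.2] 0.91 [ 0.535 -0.532  0.   ]
[0.115988   0.51205633 0.24377416] [3.14143290e+00 4.17406488e-06 2.91877976e+00]
```

View pics/scene0.png

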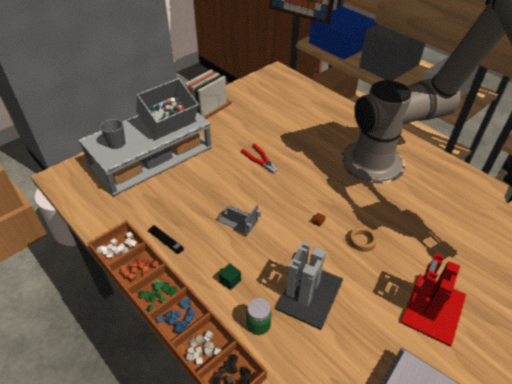

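View pics/top0.png

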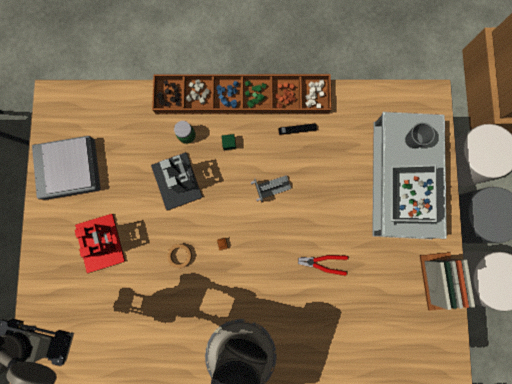

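The scene shows a grey bracket at scene (240,217) / top (272,188). There are two candidate uprights: galvanized at scene (305,275) / top (178,178), and red at scene (436,298) / top (100,241). The galvanized one fits the description and the red one is the look-alike. I'll confirm that in an enlarged crop.

```bash
python3 - <<'E'
import cv2,numpy as np
s=cv2.imread('pics/scene0.png');t=cv2.imread('pics/top0.png')
r=lambda i,x,y,w,h:cv2.resize(i[y:y+h,x:x+w],(400,300),interpolation=cv2.INTER_CUBIC)
cv2.imwrite('pics/crop.png',np.vstack([np.hstack([r(s,262,235,100,75),r(s,205,190,80,60)]),np.hstack([r(t,140,140,100,75),r(t,235,160,80,60)])]))
E
```

```text
(no output)
```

View pics/crop.png

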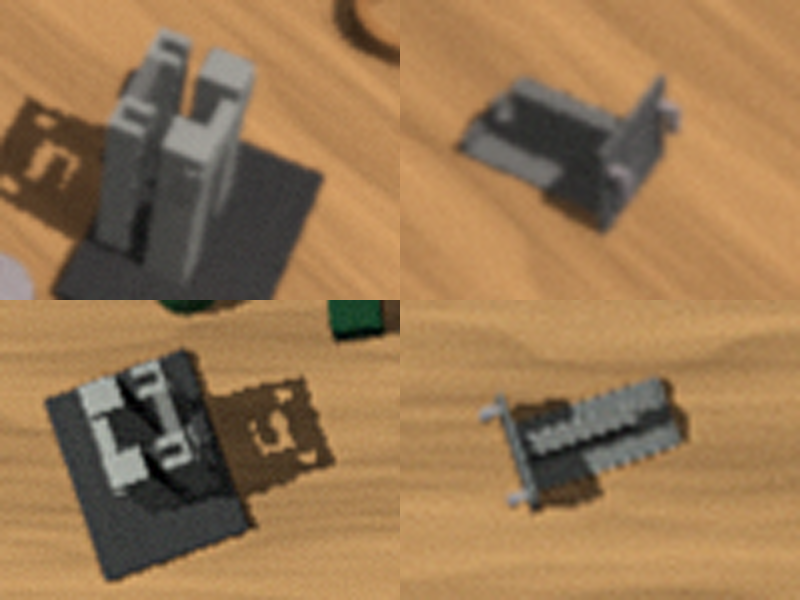

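The crop confirms the galvanized uprights, with the front apparently facing the bracket, towards -y. The bracket's yaw is about 105° and the uprights' about 110°. I'll move to a wrist view between them.

Call:
{"fn": "carry_out", "kwargs": {
  "commands": [
    [[0,0,-0.06],0,1],
    [[-0.033,-0.0285,-0.02],0,1],
    [[-0.033,-0.0285,-0.02],0,1],
    [[-0.033,-0.0285,0],0,1],
    [[-0.033,-0.0285,0],0,1],
    [[-0.033,-0.0285,0],0,1],
    [[-0.033,-0.0285,0],0,1],
    [[-0.033,-0.0285,0],0,1],
    [[-0.033,-0.0285,0],0,1],
    [[-0.033,-0.0285,0],0.15,1],
    [[-0.033,-0.0285,0],0.15,1],
    [[-0.033,-0.0285,0],0.15,1],
    [[-0.033,-0.0285,0],0.15,1],
    [[-0.033,-0.0285,0],0.15,1],
    [[0,0,0],0.17,1],
    [[0,0,0],0.17,1],
    [[0,0,0],0,1]
  ]
}}

```text
time: 2.92
tool_pos: [0.3932, 0.03, 0.3438]
tool_rot: [3.141, -0.0, 1.83]
contact_force: [0.4, 0.0, -0.8]
opening: 0.0921
grip_force: 0.0
```

```bash
python3 - <<'E'
from h import *
c=shot('wrist'); save(c,'w1.png'); s=c['state'];print(s['time'],s['tool_pos'],s['tool_rot']);print(np.round(c['T_tool_cam'],3),c['fx'])
for k in ['bracket','rib','claws','uprights','slots','seat']:
        z={'rib':.045,'claws':.047,'slots':.135,'seat':.0855}.get(k,0)
        for d in robot.tip_of(c,k)[:3]: print(' ',k,np.round(d['at'],1),round(d['p'],2),np.round(atz(c,d['at'],z),3))
E
```

```text
2.925 [0.39324709 0.02996225 0.34378352] [ 3.14136263e+00 -4.28233100e-05  1.82996985e+00]
[[-0.     0.953  0.303  0.083]
 [ 1.     0.     0.    -0.   ]
 [ 0.     0.303 -0.953 -0.141]
 [ 0.     0.     0.     1.   ]] 303.89185351076776
  bracket [323.3 217.5] 0.97 [ 0.538 -0.059 -0.   ]
  rib [330.8 250.8] 0.86 [ 0.553 -0.095  0.045]
  claws [330.2 219.4] 0.57 [ 0.533 -0.042  0.047]
  claws [406.  89.] 0.41 [0.57  0.167 0.047]
  uprights [410.4  90.9] 0.83 [0.599 0.172 0.   ]
  slots [470.7  87.4] 0.8 [0.598 0.175 0.135]
  slots [503.2 104.3] 0.7 [0.641 0.168 0.135]
  slots [442.9 186.7] 0.6 [0.618 0.063 0.135]
  seat [438.6  94. ] 0.73 [0.594 0.167 0.086]
```

View pics/w1.png

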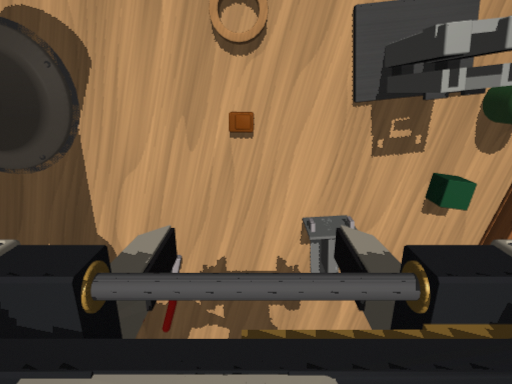

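The wrist view shows the bracket at (330,230), the uprights at (440,60) with the front facing the bracket, the smalti at (241,122) and the marble cube at (452,190). Next I'll back off along the bracket's axis to see both the bracket and the uprights' front.

Call:
{"fn": "carry_out", "kwargs": {
  "commands": [
    [[-0.037,0.018,0.008],0,1],
    [[-0.037,0.018,0.008],0,1],
    [[-0.037,0.018,0.008],0,1],
    [[-0.037,0.018,0.008],0,1],
    [[-0.037,0.018,0.008],0,1],
    [[-0.037,0.018,0.008],0,1],
    [[-0.037,0.018,0.008],0,1],
    [[0,0,0],0,1]
  ]
}}

```text
time: 4.28
tool_pos: [0.5818, -0.1899, 0.2854]
tool_rot: [-3.139, -0.002, 1.828]
contact_force: [-0.5, -0.6, -0.5]
opening: 0.0918
grip_force: 0.0
```

```bash
python3 - <<'E'
from h import *
c=shot('wrist'); save(c,'w2.png'); s=c['state'];print(s['time'],s['tool_pos'],s['tool_rot'])
for k in ['bracket','rib','claws','uprights','slots','seat']:
        z={'rib':.045,'claws':.047,'slots':.135,'seat':.0855}.get(k,0)
        for d in robot.tip_of(c,k)[:2]: print(' ',k,np.round(d['at'],1),round(d['p'],2),np.round(atz(c,d['at'],z),3))
E
```

```text
4.275 [ 0.58180562 -0.18991624  0.28535859] [-3.13927808e+00 -1.68066603e-03  1.82757284e+00]
  bracket [245.7  50.3] 0.77 [ 0.535 -0.063  0.   ]
  rib [250.6  84.4] 0.56 [ 0.552 -0.102  0.045]
  claws [247.6  20.6] 0.56 [ 0.532 -0.038  0.047]
  slots [247.4  25.3] 0.62 [ 0.54  -0.058  0.135]
```

View pics/w2.png

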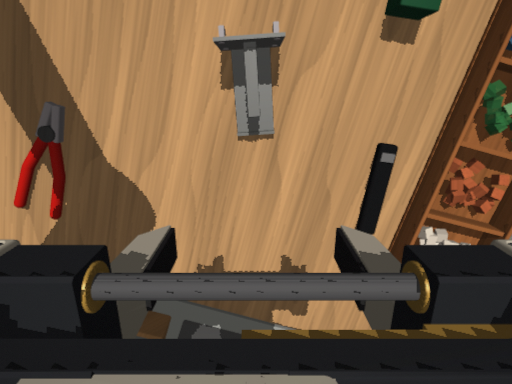

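Bracket fully visible: plate top from (216,38) to (283,37), rib along column ~251, lip end at (237,136)-(275,134). I'll fit its pose from these points.

```bash
cat >> h.py <<'E'
from scipy.optimize import least_squares
def fit(c,P,U,x0):
    f=lambda v:np.concatenate([proj(c,pose([v[0],v[1],0],v[2],p))-u for p,u in zip(P,U)])
    r=least_squares(f,x0,loss='soft_l1'); return r.x,np.round(f(r.x).reshape(-1,2),1)
E
python3 - <<'E'
from h import *
im=cv2.imread('pics/w2.png'); cr=cv2.resize(im[10:145,195:305],(660,600*135//135*1),interpolation=cv2.INTER_CUBIC)
c=shot('wrist')
P=[[0,.038,.075],[0,-.038,.075],[-.112,.025,.014],[-.112,-.025,.014]]
U=[[216,38],[283,37],[237,134],[274,132]]
v,r=fit(c,np.array(P),np.array(U),[.54,-.06,1.83]);print(v,r.tolist())
for p in P+[[-.085,0,.06],[-.01,0,.06],[0,.038,0],[0,-.038,0],[-.004,.038,.075],[-.004,-.038,.075]]:
    q=proj(c,pose([v[0],v[1],0],v[2],p)); q=(q-[195,10])*[6,600/135]
    cv2.circle(cr,tuple(int(a) for a in q),4,(0,0,255),1)
cv2.imwrite('pics/w2c.png',cr)
s=c['state'];yaw=s['tool_rot'][2]
g=pose([v[0],v[1],0],v[2],[-.044,0,.045]); d=g-np.array(s['tool_pos'])
Rt=R.from_euler('xyz',s['tool_rot']).as_matrix(); print(g,Rt.T@d)
E
```

```text
[ 0.54064796 -0.05391432  1.8755435 ] [[-1.4, -0.3], [3.7, -3.0], [-0.0, 1.9], [-0.2, 2.2]]
[ 0.55385025 -0.09588693  0.045     ] [ 0.09554913 -0.00303026  0.24354686]
```

View pics/w2c.png

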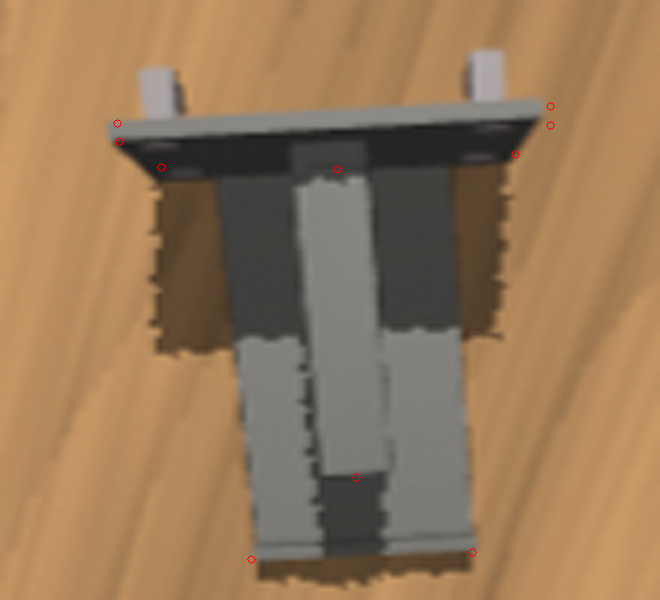

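```bash
python3 - <<'E'
from h import *
c=shot('wrist')
P=[[0,.038,.075],[0,-.038,.075],[-.112,.025,.014],[-.112,-.025,.014],[-.085,0,.06],[-.01,0,.06],[-.004,.038,0],[-.004,-.038,0]]
U=[[108,123],[549,100],[257,560],[475,548],[353,470],[333,178],[157,178],[508,163]]
U=np.array(U)/[6,600/135]+[195,10]
v,r=fit(c,np.array(P),U,[.54,-.06,1.83]);print(v,r.tolist())
s=c['state']
g=pose([v[0],v[1],0],v[2],[-.047,0,.043]); d=g-np.array(s['tool_pos'])
Rt=R.from_euler('xyz',s['tool_rot']).as_matrix(); print(g,Rt.T@d, v[2]-s['tool_rot'][2])
E
```

```text
[ 0.53927446 -0.0535489   1.89098893] [[0.5, -0.2], [-1.0, 0.1], [-0.5, -0.4], [0.0, -0.0], [0.6, 0.9], [-0.3, -2.6], [0.1, 0.8], [0.4, 0.2]]
[ 0.55406768 -0.09816011  0.043     ] [ 0.09338453 -0.00341011  0.24546324] 0.06124620638121914
```

Call:
{"fn": "carry_out", "kwargs": {
  "commands": [
    [[0,0,0],-0.061,1],
    [[0.032,0.0008,0.03],0,1],
    [[0.032,0.0008,0.04],0,1],
    [[0.032,0.0008,0.05],0,1],
    [[0,0,0.05],0,1],
    [[0,0,0.04],0,1],
    [[0,0,0.02],0,1],
    [[0,0,0.0124],0,1],
    [[0,0,0],0,1],
    [[0,0,0],0,0],
    [[0,0,0],0,0],
    [[0,0,0],0,0],
    [[0,0,0],0,0],
    [[0,0,0],0,0],
    [[0,0,0],0,0],
    [[0,0,0],0,0],
    [[0,0,0],0,0],
    [[0,0,0],0,0]
  ],
  "newtons": 40
}}

```text
time: 6.98
tool_pos: [0.5531, -0.0963, 0.0452]
tool_rot: [-3.141, -0.0, 1.89]
contact_force: [-1.7, -1.1, 0.5]
opening: 0.0139
grip_force: 40.0
```

Call:
{"fn": "carry_out", "kwargs": {
  "commands": [
    [[0,0,-0.02],0,0],
    [[0,0,-0.03],0,0],
    [[0,0,-0.03],0,0],
    [[-0.003,0.02,-0.03],0,0],
    [[-0.003,0.02,-0.03],0,0],
    [[-0.003,0.02,-0.03],0,0],
    [[-0.003,0.02,0],0,0],
    [[-0.003,0.02,0],0,0],
    [[-0.003,0.02,0],0,0],
    [[0,0,0],0,0],
    [[0,0,0],0,0]
  ]
}}

```text
time: 8.35
tool_pos: [0.6721, -0.0758, 0.2145]
tool_rot: [-3.14, -0.001, 1.89]
contact_force: [-0.6, 0.0, -3.9]
opening: 0.0137
grip_force: 40.0
```

```bash
python3 - <<'E'
from h import *
c=shot('wrist'); save(c,'w3.png'); s=c['state'];print(s['time'],s['tool_pos'],s['tool_rot'],s['contact_force'],s['opening'])
for k in ['bracket','claws','uprights','slots','seat']:
        z={'slots':.135,'seat':.0855}.get(k,0)
        for d in robot.tip_of(c,k)[:2]: print(' ',k,np.round(d['at'],1),round(d['p'],2),np.round(atz(c,d['at'],z),3))
cv2.imwrite('pics/w3.png',cv2.resize(cv2.imread('pics/w3.png'),(800,600),interpolation=cv2.INTER_CUBIC))
E
```

```text
8.35 [ 0.67209662 -0.07575097  0.21448569] [-3.13976242e+00 -9.57569412e-04  1.88982142e+00] [-0.63878154  0.00796497 -3.93466963] 0.013737904501422264
  bracket [256.9 162.4] 0.71 [ 0.672 -0.072  0.   ]
  claws [253.5 147.1] 0.76 [ 0.663 -0.056  0.   ]
  claws [255.1 262.7] 0.33 [ 0.713 -0.202  0.   ]
```

View pics/w3.png

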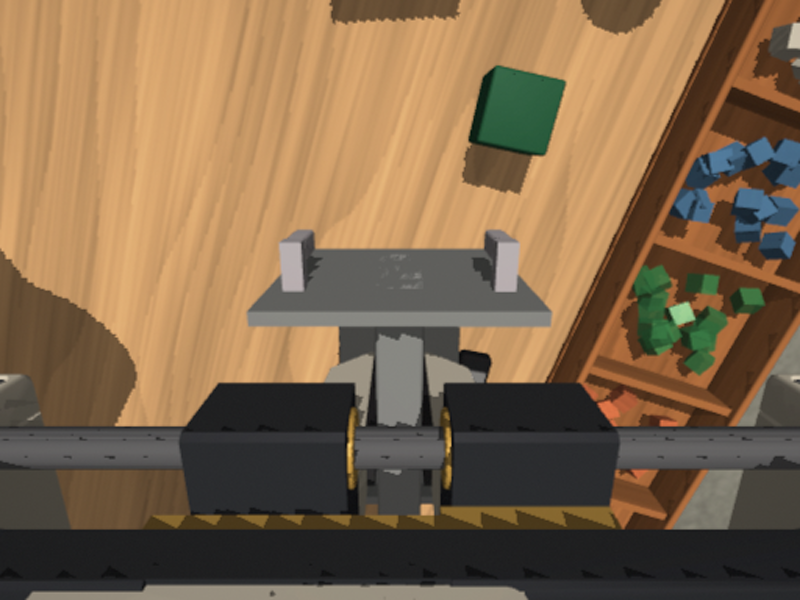

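The carried bracket sits square at (400,290), with the claws ahead at (293,265) and (505,265). The uprights are just out of frame above, because the camera tilts back. I'll go up and forward to see them.

Call:
{"fn": "carry_out", "kwargs": {
  "commands": [
    [[0,0,-0.03],0,0],
    [[0.01,0,-0.03],0,0],
    [[0.03,0,-0.03],0,0],
    [[0.03,0,-0.025],0,0],
    [[0.03,0,0],0,0],
    [[0.02,0,0],0,0],
    [[0,0,0],0,0],
    [[0,0,0],0,0]
  ]
}}

```text
time: 9.65
tool_pos: [0.6355, 0.0374, 0.3299]
tool_rot: [-3.141, 0.0, 1.889]
contact_force: [0.7, -1.4, -3.5]
opening: 0.0136
grip_force: 40.0
```

```bash
python3 - <<'E'
from h import *
c=shot('wrist'); save(c,'w4.png'); s=c['state'];print(s['time'],s['tool_pos'],s['tool_rot'],s['contact_force'],s['opening'])
for k in ['bracket','claws','uprights','slots','seat']:
        z={'slots':.135,'seat':.0855}.get(k,0)
        for d in robot.tip_of(c,k)[:2]: print(' ',k,np.round(d['at'],1),round(d['p'],2),np.round(atz(c,d['at'],z),3))
cv2.imwrite('pics/w4b.png',cv2.resize(cv2.imread('pics/w4.png')[:240,100:420],(800,600),interpolation=cv2.INTER_CUBIC))
E
```

```text
9.65 [0.63547363 0.03735543 0.3298693 ] [-3.14089762e+00  2.98168440e-04  1.88921839e+00] [ 0.70596959 -1.40556052 -3.47131465] 0.013621244322587952
  bracket [255.  160.4] 0.96 [0.641 0.019 0.   ]
  claws [255.6 148.5] 0.89 [0.636 0.037 0.   ]
  uprights [260.2  46.2] 0.67 [ 0.596  0.177 -0.   ]
  slots [261.4  29.4] 0.68 [0.597 0.174 0.135]
  seat [260.3  44.6] 0.79 [0.598 0.168 0.086]
```

View pics/w4b.png

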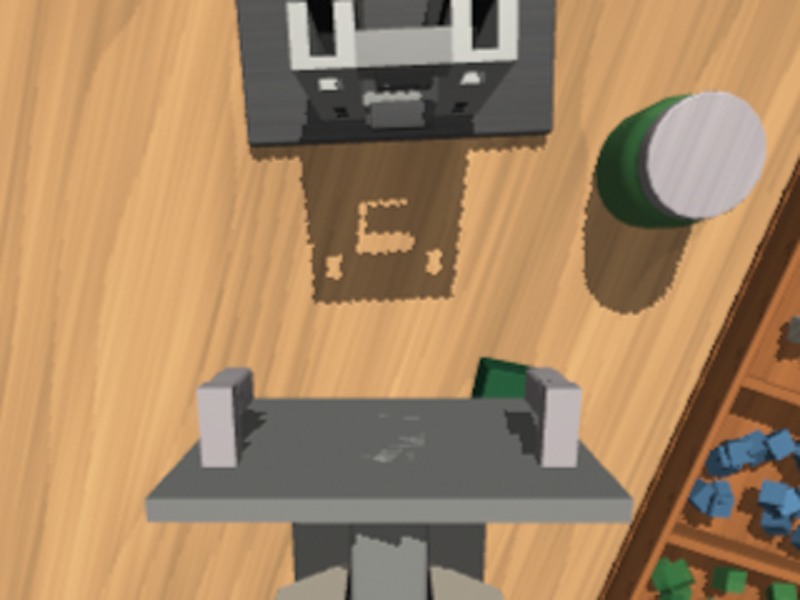

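The view shows the front of the galvanized uprights: face top edge (293,71)-(517,58) in the crop, foot front edge (249,145)-(551,130), seat (396,105) and slots near (340,110) and (462,105). The jar at (690,150) is clear. I'll fit the pose from these.

```bash
python3 - <<'E'
from h import *
c=shot('wrist'); s=c['state']
f=lambda u,z: atz(c,np.array(u)/2.5+[100,0],z)
L,Rr=f([249,145],0),f([551,130],0); print('foot',L,Rr,np.linalg.norm(L-Rr),(L+Rr)/2, np.arctan2(*(L-Rr)[[1,0]])-np.pi/2)
for H in(.15,.165,.18):
    a,b=f([290,71],H),f([518,59],H); print(H,(a+b)/2,np.linalg.norm(a-b),np.arctan2(*(a-b)[[1,0]])-np.pi/2)
# held bracket: plate top corners, z=.075 above underside
zt=s['tool_pos'][2]-.0452+.075
a,b=f([148,498],zt),f([631,498],zt); print('plate',(a+b)/2,np.linalg.norm(a-b),np.arctan2(*(a-b)[[1,0]])-np.pi/2)
zc=zt-.075+.036
a,b=f([219,465],zc),f([561,465],zc); print('claw',(a+b)/2,np.linalg.norm(a-b))
E
```

```text
foot [0.51922861 0.13587031 0.        ] [0.68025811 0.19708375 0.        ] 0.17227183763053755 [0.59974336 0.16647703 0.        ] -4.349121318108109
0.15 [0.59634857 0.1747799  0.15      ] 0.0863078548505946 -4.3476685918756415
0.165 [0.59696219 0.17202436 0.165     ] 0.08226989886156773 -4.3476685918756415
0.18 [0.59757582 0.16926883 0.18      ] 0.07823194287254073 -4.3476685918756415
plate [0.62193094 0.07867779 0.35988336] 0.0746449451606982 -4.394684815450049
claw [0.62416506 0.07245629 0.32088336] 0.07048665649307824
```

Call:
{"fn": "carry_out", "kwargs": {
  "commands": [
    [[0,0,0],-0.046,0],
    [[0,0.0065,0.02],0,0],
    [[0,0.006,0.03],0,0],
    [[0,0,0.035],0,0],
    [[0,0,0.035],0,0],
    [[0,0,0.035],0,0],
    [[0.01,0,0.025],0,0],
    [[0.03,0,0],0,0],
    [[0.02,0,0],0,0],
    [[0.01,0,0],0,0],
    [[0,0,0],0,0],
    [[0,0,0],0,0]
  ]
}}

```text
time: 11.5
tool_pos: [0.6225, 0.1074, 0.1506]
tool_rot: [3.141, 0.001, 1.935]
contact_force: [-0.2, 0.2, -4.5]
opening: 0.014
grip_force: 40.0
```

```bash
python3 - <<'E'
from h import *
c=shot('wrist'); save(c,'w5.png'); s=c['state'];print(s['time'],s['tool_pos'],s['tool_rot'],s['contact_force'],s['opening'])
t=np.array(s['tool_pos']); y=s['tool_rot'][2]; b=t+.045*np.array([np.cos(y),np.sin(y),0]); d=b-[.597,.1735,0]
print('bracket in uprights',R.from_euler('z',-1.935).apply(d)-[0,0,.0452])
cv2.imwrite('pics/w5b.png',cv2.resize(cv2.imread('pics/w5.png')[:240,100:420],(800,600),interpolation=cv2.INTER_CUBIC))
E
```

```text
11.5 [0.62245895 0.10741177 0.15064588] [3.14084720e+00 5.88390478e-04 1.93542317e+00] [-0.15739993  0.16844564 -4.47332049] 0.014025596212538015
bracket in uprights [-0.02582197 -0.00022902  0.10544588]
```

View pics/w5b.png

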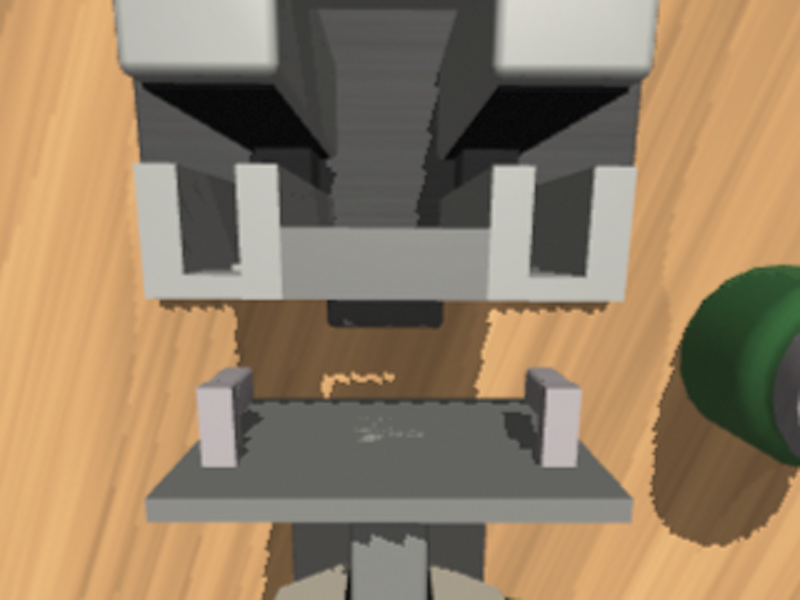

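The view is square. The uprights' midline is about 0.9 mm to the left of the bracket's. The catch's apparent width (114 px for 22 mm) and the strip top both put the strips about 12 mm low, so I'll probe first with the underside at 0.076.

Call:
{"fn": "carry_out", "kwargs": {
  "commands": [
    [[0,-0.0009,0.015],0,0],
    [[0,0,0.0145],0,0],
    [[0.004,0,0],0,0],
    [[0.004,0,0],0,0],
    [[0.002,0,0],0,0],
    [[0.002,0,0],0,0],
    [[0.002,0,0],0,0],
    [[0,0,0],0,0]
  ]
}}

```text
time: 12.55
tool_pos: [0.6163, 0.121, 0.1213]
tool_rot: [3.141, -0.0, 1.936]
contact_force: [-0.8, 1.6, -0.6]
opening: 0.0135
grip_force: 40.0
```

```bash
cat > st.py <<'E'
from h import *
s=robot.observe()
t=np.array(s['tool_pos']); y=s['tool_rot'][2]; b=t+.045*np.array([np.cos(y),np.sin(y),0]); d=b-[.597,.1735,0]
q=R.from_euler('z',-1.935)
print(s['time'],'br',np.round(q.apply(d)*1e3-[0,0,45.2],1),'F',np.round(q.apply(s['contact_force']),1),'T',np.round(q.apply(s['torque']),2),'rot',np.round(s['tool_rot'],4),s['opening'])
E
python3 st.py
```

```text
12.55 br [-10.9   0.7  76.1] F [ 1.8  0.1 -0.6] T [ 0.15 -0.08  0.05] rot [ 3.1409 -0.      1.9359] 0.013478464163810594
```

Call:
{"fn": "carry_out", "kwargs": {
  "commands": [
    [[0.001,0,0],0,0],
    [[0.001,0,0],0,0],
    [[0.001,0,0],0,0],
    [[0,0,0],0,0]
  ]
}}

```text
time: 13.05
tool_pos: [0.6156, 0.1235, 0.1214]
tool_rot: [3.14, 0.001, 1.936]
contact_force: [0.6, -3.7, 4.1]
opening: 0.0138
grip_force: 40.0
```

```bash
python3 st.py
```

```text
13.05 br [-8.4  0.4 76.2] F [-3.6  0.7  4.1] T [ 0.04  0.41 -0.01] rot [3.1402e+00 6.0000e-04 1.9356e+00] 0.013765491520764424
```

Call:
{"fn": "carry_out", "kwargs": {
  "commands": [
    [[0,0,-0.001],0,0],
    [[0,0,0],0,0]
  ]
}}

```text
time: 13.3
tool_pos: [0.6148, 0.124, 0.1215]
tool_rot: [-3.141, -0.001, 1.936]
contact_force: [0.9, -0.5, 0.2]
opening: 0.0137
grip_force: 40.0
```

```bash
python3 st.py
```

```text
13.3 br [-7.6  1.1 76.3] F [-0.8 -0.7  0.2] T [-0.05  0.08 -0.01] rot [-3.1410e+00 -9.0000e-04  1.9359e+00] 0.013675396564133814
```

Call:
{"fn": "carry_out", "kwargs": {
  "commands": [
    [[0,0,-0.001],0,0],
    [[0,0,0],0,0],
    [[0.001,0,0],0,0],
    [[0.001,0,0],0,0],
    [[0.001,0,0],0,0],
    [[0,0,0],0,0]
  ]
}}

```text
time: 14.05
tool_pos: [0.614, 0.1266, 0.1228]
tool_rot: [3.142, -0.0, 1.936]
contact_force: [1.0, 0.2, -3.2]
opening: 0.0136
grip_force: 40.0
```

```bash
python3 st.py; sleep 0; python3 st.py
```

```text
14.05 br [-4.9  0.9 77.6] F [-0.2 -1.1 -3.2] T [0.04 0.1  0.  ] rot [ 3.1415e+00 -1.0000e-04  1.9359e+00] 0.013591632805350425
14.05 br [-4.9  0.9 77.6] F [-0.2 -1.1 -3.2] T [0.04 0.1  0.  ] rot [ 3.1415e+00 -1.0000e-04  1.9359e+00] 0.013591632805350425
```

Free of forces and advancing, so the claws are inside. I'll continue forward until the plate meets the face.

Call:
{"fn": "carry_out", "kwargs": {
  "commands": [
    [[0.001,0,0],0,0],
    [[0.001,0,0],0,0],
    [[0.001,0,0],0,0],
    [[0.001,0,0],0,0],
    [[0,0,0],0,0]
  ]
}}

```text
time: 14.68
tool_pos: [0.6127, 0.1301, 0.1228]
tool_rot: [3.141, 0.0, 1.936]
contact_force: [1.3, -2.9, -4.4]
opening: 0.0137
grip_force: 40.0
```

```bash
python3 st.py
```

```text
14.675 br [-1.2  0.9 77.6] F [-3.2 -0.2 -4.4] T [0.07 0.46 0.04] rot [3.1415e+00 1.0000e-04 1.9357e+00] 0.013687159115042162
```

Call:
{"fn": "carry_out", "kwargs": {
  "commands": [
    [[0.001,0,0],0,0],
    [[0.001,0,0],0,0],
    [[0,0,0],0,0]
  ]
}}

```text
time: 15.05
tool_pos: [0.6119, 0.1321, 0.1228]
tool_rot: [3.141, 0.0, 1.936]
contact_force: [0.8, -3.0, -2.6]
opening: 0.0136
grip_force: 40.0
```

```bash
python3 st.py
```

```text
15.05 br [ 1.   0.8 77.6] F [-3.1  0.3 -2.6] T [ 0.15  0.56 -0.04] rot [3.1414e+00 1.0000e-04 1.9359e+00] 0.013585691577763452
```

Call:
{"fn": "carry_out", "kwargs": {
  "commands": [
    [[0.001,0,0],0,0],
    [[0.001,0,0],0,0],
    [[0,0,0],0,0]
  ]
}}

```text
time: 15.42
tool_pos: [0.6114, 0.1332, 0.1228]
tool_rot: [3.142, 0.001, 1.936]
contact_force: [2.9, -4.6, -4.1]
opening: 0.014
grip_force: 40.0
```

```bash
python3 st.py
```

```text
15.425 br [ 2.2  0.9 77.6] F [-5.3 -1.1 -4.1] T [ 0.09  0.95 -0.13] rot [3.1415e+00 1.0000e-03 1.9355e+00] 0.013993944001810423
```

Back plate is against the face. Now I'll press down.

Call:
{"fn": "carry_out", "kwargs": {
  "commands": [
    [[0,0,0.002],0,0],
    [[0,0,0.002],0,0],
    [[0,0,0.002],0,0],
    [[0,0,0.002],0,0],
    [[0,0,0.001],0,0],
    [[0,0,0],0,0]
  ]
}}

```text
time: 16.18
tool_pos: [0.6119, 0.1333, 0.1155]
tool_rot: [3.14, 0.001, 1.935]
contact_force: [-0.4, -7.0, 4.7]
opening: 0.0139
grip_force: 40.0
```

```bash
python3 st.py
```

```text
16.175 br [ 2.1  0.4 70.3] F [-6.4  2.9  4.7] T [ 0.53  0.65 -0.02] rot [3.1396e+00 1.3000e-03 1.9355e+00] 0.013896752691579412
```

Call:
{"fn": "carry_out", "kwargs": {
  "commands": [
    [[0,0,0.002],0,0],
    [[0,0,0.002],0,0],
    [[0,0,0.002],0,0],
    [[0,0,0],0,0]
  ]
}}

```text
time: 16.68
tool_pos: [0.6119, 0.1333, 0.1099]
tool_rot: [3.139, 0.001, 1.936]
contact_force: [-1.6, -4.9, 7.4]
opening: 0.0139
grip_force: 40.0
```

```bash
python3 st.py
```

```text
16.675 br [ 2.1  0.4 64.7] F [-4.   3.3  7.4] T [ 0.71  0.6  -0.  ] rot [3.1394e+00 1.4000e-03 1.9355e+00] 0.0138993683775993
```

Call:
{"fn": "carry_out", "kwargs": {
  "commands": [
    [[0,0,0.001],0,0],
    [[0,0,0.001],0,0],
    [[0,0,0.001],0,0],
    [[0,0,0],0,0]
  ]
}}

```text
time: 17.18
tool_pos: [0.6119, 0.1333, 0.1072]
tool_rot: [3.139, 0.001, 1.936]
contact_force: [-1.2, -6.4, 8.6]
opening: 0.0137
grip_force: 40.0
```

```bash
python3 st.py
```

```text
17.175 br [ 2.2  0.4 62. ] F [-5.6  3.4  8.6] T [ 0.84  0.6  -0.04] rot [3.1392e+00 1.5000e-03 1.9356e+00] 0.013744719038473565
```

Call:
{"fn": "carry_out", "kwargs": {
  "commands": [
    [[0,0,0.001],0,0],
    [[0,0,0.001],0,0],
    [[0,0,0],0,0]
  ]
}}

```text
time: 17.55
tool_pos: [0.6119, 0.1333, 0.1055]
tool_rot: [3.139, 0.002, 1.936]
contact_force: [-2.3, -6.8, 10.3]
opening: 0.0138
grip_force: 40.0
```

```bash
python3 st.py
```

```text
17.55 br [ 2.1  0.4 60.3] F [-5.6  4.6 10.3] T [ 1.    0.55 -0.02] rot [3.1391e+00 1.5000e-03 1.9356e+00] 0.013821945506509316
```

Call:
{"fn": "carry_out", "kwargs": {
  "commands": [
    [[0,0,0.001],0,0],
    [[0,0,0.001],0,0],
    [[0,0,0],0,0]
  ]
}}

```text
time: 17.92
tool_pos: [0.612, 0.1332, 0.1052]
tool_rot: [3.138, 0.002, 1.936]
contact_force: [-6.1, -8.8, 21.1]
opening: 0.0134
grip_force: 40.0
```

```bash
python3 st.py
```

```text
17.925 br [ 2.   0.3 60. ] F [-6.   8.9 21.1] T [1.75 0.33 0.01] rot [3.1382e+00 2.0000e-03 1.9356e+00] 0.013442528319306648
```

Solid stop reached: the force jumped to about 25 N at height 60.0. I'll ease up to see whether the catch holds.

Call:
{"fn": "carry_out", "kwargs": {
  "commands": [
    [[0,0,-0.002],0,0],
    [[0,0,-0.002],0,0],
    [[0,0,-0.002],0,0],
    [[0,0,-0.002],0,0],
    [[0,0,0],0,0]
  ]
}}

```text
time: 18.55
tool_pos: [0.6118, 0.1334, 0.1084]
tool_rot: [3.141, 0.001, 1.935]
contact_force: [4.0, -4.3, -7.9]
opening: 0.0137
grip_force: 40.0
```

```bash
python3 st.py
```

```text
18.55 br [ 2.3  0.5 63.2] F [-5.5 -2.2 -7.9] T [-0.31  1.16 -0.18] rot [3.1408e+00 1.0000e-03 1.9355e+00] 0.013728124947635057
```

Locked: the tool is now pulled down at 63 mm where it was pushed up before. Releasing now, then straight up.

Call:
{"fn": "carry_out", "kwargs": {
  "commands": [
    [[-0.001,0,0.001],0,0],
    [[0,0,0],0,0.2],
    [[0,0,0],0,0.35],
    [[0,0,0],0,0.4],
    [[0,0,0],0,0.4],
    [[0,0,0],0,0.4],
    [[0,0,-0.02],0,0.4],
    [[-0.003,0,-0.03],0,0.4],
    [[-0.005,0,-0.04],0,0.4],
    [[-0.01,0,-0.04],0,0.4],
    [[-0.01,0,-0.02],0,0.4],
    [[0,0,0],0,0.4],
    [[0,0,0],0,0.4]
  ]
}}

```text
time: 20.18
tool_pos: [0.6209, 0.107, 0.2564]
tool_rot: [-3.14, -0.001, 1.936]
contact_force: [0.5, 0.7, -0.8]
opening: 0.0367
grip_force: 0.0
```

```bash
python3 - <<'E'
from h import *
c=shot('wrist'); save(c,'w6.png'); s=c['state'];print(s['time'],s['tool_pos'],s['contact_force'],s['opening'])
cv2.imwrite('pics/w6b.png',cv2.resize(cv2.imread('pics/w6.png')[:300,56:456],(800,600),interpolation=cv2.INTER_CUBIC))
E
```

```text
20.175 [0.62091322 0.10701513 0.25643555] [ 0.52786384  0.6623055  -0.83922945] 0.03674406616624383
```

View pics/w6b.png

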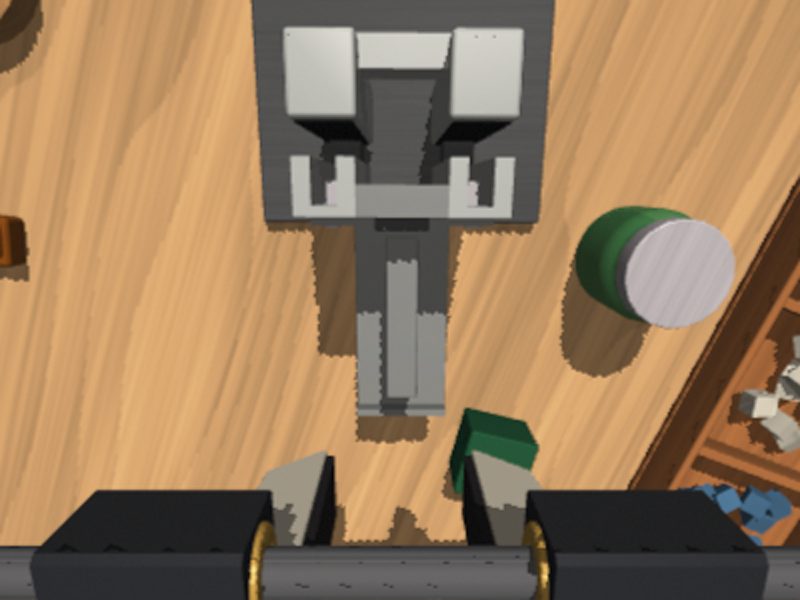

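The bracket hangs straight on the uprights: the claws show in the slots at (333,193) and (472,193), and the catch is out at (402,224) over the plate's top. The gripper is clear, so I'm handing in.

```bash
python3 -c "
from cell import robot
print(robot.hand_in())"
```

```text
the job is handed in; nothing more can be done
None
```

The bracket hangs on the galvanized uprights with both claws in the slots and the catch out over its back plate; I let go, backed the gripper clear and handed in at about 20 s, but no verdict came back.

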